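Close up the row of books with the sliding bookend

TASK

First clear away the red stapler that was left on the book rack: set it down on its base in the grey tray. Then slide the bookend with the orange grip along the rack until the three standing books are closed up snugly against the blue end plate, with no gaps left in the row; keep the books standing, and leave the other things on the desk alone.

Things in the scene. Friction and masses are not known exactly. Their poses are not given: they have to be found in the camera images.
- rack: wooden book rack board fixed to the desk, 150 mm deep (its x) by 600 mm long (its y), top face 20 mm above the desk, dark slide track along its middle. Origin: centre of its underside; y runs along the track towards the end plate.
- endplate: blue fixed end plate, 130 mm wide (x), 140 mm tall, standing on the rack near its +y end. Origin: foot of the face that looks at the books (rack top level); its -y side is where the books stand; its axes are parallel to the rack's.
- bookend (a joint): position of the sliding bookend along the track in m, 0 to 0.37; grows towards the end plate (rack +y). At 0 its book-side face is at y = -0.19 in the rack frame. The slide has about 2.5 N friction and stays where left.
- bookend_face (a point): point on the bookend's book-side (+y) face: upright aluminium plate 120 mm wide, 5 mm thick, 110 mm tall, 0.5 mm above the rack top; the point is in mid width, 50 mm above the plate's foot. When the row is closed up it is 108 mm (three books) from the end plate's face.
- bookend_grip (a point): centre of the orange grip block on the bookend's carriage: 30 mm (rack x) by 24 mm (rack y) by 55 mm tall, top 25 mm above this point, and 85 mm behind the book-side face. The carriage plate under it, 70 mm wide, has its top 30 mm below this point.
- book1: loose blue book, 36 mm thick, 190 mm tall, 125 mm deep, about 0.4 kg, standing upright on the rack. Origin: centre of its underside; z up its height, y through its thickness (along the rack). Nearest to the end plate.
- book2: loose yellow book, 36 mm thick, 175 mm tall, 120 mm deep, about 0.4 kg, standing upright on the rack. Origin: centre of its underside; z up its height, y through its thickness (along the rack). Middle of the row.
- book3: loose green book, 36 mm thick, 180 mm tall, 115 mm deep, about 0.4 kg, standing upright on the rack. Origin: centre of its underside; z up its height, y through its thickness (along the rack). Nearest to the bookend.
- stapler: loose red desk stapler, 140 mm long (its x), 36 mm wide (y; red upper body 32 mm wide), 52 mm tall, about 0.25 kg, lying across the rack between bookend and books. Origin: centre of its underside; z up. The upper body (28 to 52 mm above its underside) can be gripped across y anywhere along its length.
- tray: grey open desk tray fixed to the desk, 220 mm (x) by 160 mm (y), 25 mm tall, walls and floor 4 mm. Origin: centre of its underside.
- penmug: bystander: white mug with pens, 76 mm across, 95 mm tall (pens to 150 mm). Origin: centre of its underside.
- bookstack: bystander: flat stack of three books, about 200 x 150 mm, under 120 mm tall. Origin: centre of its underside.
- tape: bystander: black tape dispenser, 140 x 50 mm, 75 mm tall. Origin: centre of its underside.

How it is judged:
By the outcome, as a careful person would: the job done as asked, in the order asked, and still so for the second after the job is handed in, with the robot touching nothing.
It also fails if it takes over 62 s, if anything falls off the work surface, if the arm or the gripper's body presses on something with over 40 N, if the wrist force passes 120 N, or if a joint passes its speed limit or range.

ROBOT

A 6-joint arm with a two-finger parallel gripper is mounted at the origin on the work surface. World frame = base frame: x ahead of the robot, y to its left, z up, the work surface at z = 0. Lengths are in m, angles in rad, forces in N, time in s.
With the tool pointing down it reaches from about 0.375 to 0.75 m from the base axis. Payload 9 kg.
Tool frame: the origin (TCP) lies at the very end of the fingers, on their centre line; the grasp point (between the pads) lies 19 mm behind it; z points along the fingers, y is the line along which they close (so a half turn about z gives the same grasp; the last joint's range is limited). The gripper opens to 85 mm and grips with 20 to 120 N. Pads are 22 mm wide; open, the fingers measure 114 mm over their backs; the gripper's body (76 mm by 85 mm) begins 54 mm behind the grasp point. The pads swing forward as they close: fully open they stand 13 mm farther back than shut.
Start: joints at [0.99, 0.104, 0.097, 1.564, 0, 1.353], TCP at [0.213, 0.561, 0.231] pointing down, gripper open.
Joint ranges: [-2.99, 2.99], [-0.84, 1.86], [-1.1, 1.16], [-1.84, 2.11], [-1.51, 1.56], [-3.14, 3.14]. Speed limits (rad/s): [2.22, 2.22, 2.57, 3.14, 3.14, 3.14].

INTERFACE

Orientations are given as a unit quaternion [w, x, y, z].
In Python, from plant import telemetry, imaging, bot gives the robot as it stands.
- The arm moves only by the tool move_arm, never from a script. Its argument "moves" is a list of rows, each an object with "delta_pos": the shift along the world's x, y, z in units of 40 mm (1.0 is 40 mm), a list of three; "yaw": the turn about the world's z in units of 6 degrees (1.0 is 6 degrees); "grip": the finger opening in mm, from 0 to 85.4. In form: [{"delta_pos": [dx, dy, dz], "yaw": yaw, "grip": grip}, ...]. A call has 1 to 12 rows; each row shifts and turns the commanded pose from where the row before left it; what a row does not reach is not made up. A row lasts 1/12 s, in which the tool goes at most 41.7 mm and 7.16 degrees, less where a joint would pass 70% of its speed; a pose out of reach is approached as far as the arm can. A call is refused whole if a number of a shift passes 1 or a number of a turn 1, either way. A call with a gripper value outside its range is refused whole. The fingers move at their own pace and stop on an object; the grip force is fixed at half the most. Time passes only in rows, so rows that do not move let the fingers close. It gives the time, the measured TCP pose, the force, the opening and the grip force at its end, in the units of the state.
- telemetry.observe(): the state, without advancing time (a new reading comes with each control period).
- imaging.get_image(name): name is "side" or "top" or "wrist"; returns the picture (384x512x3 uint8, red, green, blue); there is no depth.
- imaging.camera_model(name): a dict with "mtx" (3x3 intrinsics, pixels), "T" (4x4, takes a point from camera to world coordinates); the wrist camera has in their place "mount" (4x4, takes a point from camera to tool coordinates, whose origin is the TCP and whose axes are the flange's). Camera axes: x right, y down, z forward; pixel columns grow to the right and rows downward; lengths in m; the calibration is good to about 2 mm. The wrist camera is an equidistant fisheye: a pixel r from the principal point sees the ray r / f radians off the axis. A picture is of the moment at which its call begins: read the wrist's pose just before it. camera_model takes no time and is no camera call.
- bot.finish_job(): hands the job in; it is judged then, once.
The state is a dict: "time": time; "joints": joint angles; "qd": joint speeds; "joint_torque": joint torques, N m; "tcp_pos": TCP position; "tool_rot": TCP orientation; "ft_force": force on the tool from outside, world axes, zero at the start; "moment": the same for the moment, N m; "grip_width": finger opening in m; "grip_force": force on a finger pad.
Only numpy, scipy, OpenCV 4.12 (cv2) and the standard library are available. Lean on these libraries where they do the work, as an engineer would, in place of code of your own. Each camera call takes 0.05 s, during which the arm holds its last target. There are 200 camera calls.

## Working session

There is one attempt and no reset: what is moved stays moved. The work goes in short steps, Python scripts to look and compute and a tool call to move; the robot and the scene stay as the last step left them, time stands still between calls to the robot, and variables do not carry over. Pictures are saved under pics/ and viewed, at most 10 in all, crops included, and the job is handed in when it is done.

Besides the shell and the picture viewer there is one more tool, called by a JSON object that holds its "api" and its "payload". move_arm: Moves the arm, as the interface text tells. Its arguments: {"type":"object","properties":{"moves":{"type":"array","items":{"type":"object","properties":{"delta_pos":{"type":"array","items":{"type":"number"}},"yaw":{"type":"number"},"grip":{"type":"number"}}}}},"required":["moves"]}

```bash
mkdir -p pics; python3 - <<'E'
from plant import telemetry, imaging, bot
import cv2, numpy as np
np.set_printoptions(precision=4,suppress=True)
for n in ("top","side"):
    cv2.imwrite(f"pics/{n}0.png",imaging.get_image(n)[:,:,::-1])
    m=imaging.camera_model(n);print(n,m["mtx"],m["T"])
print(imaging.camera_model("wrist"))
s=telemetry.observe();print(s["tcp_pos"],s["tool_rot"],s["time"])
E
```

```text
top [[404.9689   0.     253.882 ]
 [  0.     404.9689 191.0932]
 [  0.       0.       1.    ]] [[-0.1171 -0.9732  0.1977  0.3387]
 [-0.9931  0.1145 -0.0242  0.1007]
 [ 0.0009 -0.1992 -0.98    1.234 ]
 [ 0.      0.      0.      1.    ]]
side [[443.9878   0.     258.3085]
 [  0.     443.9878 194.0111]
 [  0.       0.       1.    ]] [[-0.1963  0.9305 -0.3093  1.0488]
 [ 0.9806  0.1858 -0.0632  0.1813]
 [-0.0014 -0.3157 -0.9489  1.5869]
 [ 0.      0.      0.      1.    ]]
{'mtx': array([[297.3186,   0.    , 250.29  ],
       [  0.    , 297.3186, 192.5245],
       [  0.    ,   0.    ,   1.    ]]), 'mount': array([[ 0.0001, -0.9446, -0.3283,  0.0842],
       [ 1.    , -0.    ,  0.0002,  0.0005],
       [-0.0002, -0.3283,  0.9446, -0.1432],
       [ 0.    ,  0.    ,  0.    ,  1.    ]])}
[0.2128 0.5607 0.2306] [-0.0002  0.1804  0.9836 -0.0005] 0.1
```

View pics/top0.png

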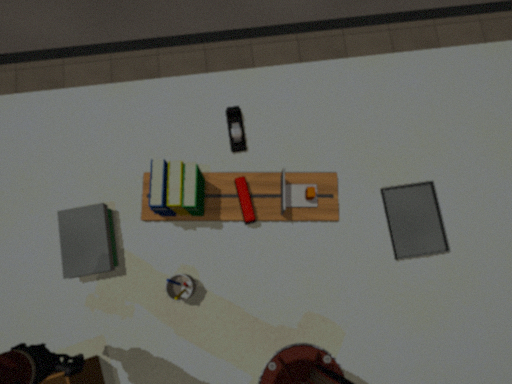

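View pics/side0.png

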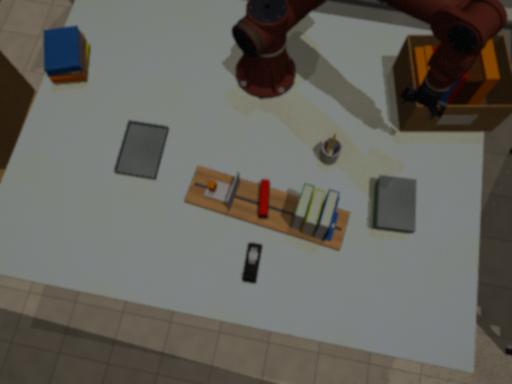

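```bash
cat > h.py <<'E'
from plant import telemetry, imaging, bot
import cv2, numpy as np
np.set_printoptions(precision=4,suppress=True)
def back(m,uv,z):
    uv=np.atleast_2d(uv).astype(float); d=np.c_[(uv-m["mtx"][:2,2])/m["mtx"][0,0],np.ones(len(uv))]@m["T"][:3,:3].T
    o=m["T"][:3,3]; return o+d*((z-o[2])/d[:,2])[:,None]
def proj(m,p):
    c=(np.atleast_2d(p)-m["T"][:3,3])@m["T"][:3,:3]; q=c@m["mtx"].T; return q[:,:2]/q[:,2:]
def rect(mask):
    n,l,s,c=cv2.connectedComponentsWithStats(mask.astype(np.uint8)); k=1+np.argmax(s[1:,4])
    p=np.argwhere(l==k)[:,::-1].astype(np.float32); return p
E
python3 - <<'E'
from h import *
for n in ("top","side"):
    im=cv2.imread(f"pics/{n}0.png"); m=imaging.camera_model(n)
    h,s,v=[a.astype(int) for a in cv2.split(cv2.cvtColor(im,cv2.COLOR_BGR2HSV))]
    roi=np.zeros(h.shape,bool)
    if n=="top": roi[160:235,130:350]=1
    else: roi[155:255,175:360]=1
    def rep(nm,mask,z):
        p=rect(mask&roi); r=cv2.minAreaRect(p); c=p.mean(0)
        b=back(m,cv2.boxPoints(r),z); print(n,nm,len(p),"cen",c,back(m,c,z)[0]); print(b[:,:2].tolist() if 0 else b[:,:2].round(4))
    rep("stapler",((h<5)|(h>174))&(s>150)&(v>70),0.072)
    rep("grip",(h>8)&(h<18)&(s>200)&(v>120),0.07)
    ww=(h>8)&(h<22)&(s>70)&roi
    ww=cv2.morphologyEx(ww.astype(np.uint8),cv2.MORPH_CLOSE,np.ones((9,9)))>0
    rep("rack",ww,0.02)
    c=im[150:240,130:350] if n=="top" else im[155:255,175:360]
    cv2.imwrite(f"pics/{n}crop.png",cv2.resize(c,None,fx=3.6,fy=3.6,interpolation=cv2.INTER_CUBIC))
im=cv2.imread("pics/top0.png");m=imaging.camera_model("top")
print("tray",back(m,[[382,188],[433,181],[448,251],[397,259]],0.025))
a=cv2.imread("pics/topcrop.png");b=cv2.imread("pics/sidecrop.png")
b=cv2.resize(b,None,fx=.7,fy=.7); o=np.zeros((a.shape[0]+b.shape[0],a.shape[1],3),np.uint8);o[:a.shape[0]]=a;o[a.shape[0]:,:b.shape[1]]=b
cv2.imwrite("pics/crops.png",o)
E
```

```text
top stapler 445 cen [244.5685 198.982 ] [0.553  0.1017 0.072 ]
[[0.6165 0.1254]
 [0.6204 0.0935]
 [0.4908 0.0786]
 [0.4871 0.1098]]
top grip 34 cen [310.7059 191.2941] [ 0.5535 -0.0935  0.07  ]
[[ 0.5435 -0.0841]
 [ 0.5642 -0.0871]
 [ 0.5621 -0.1046]
 [ 0.5414 -0.1015]]
top rack 6302 cen [257.032  197.5659] [0.5625 0.0635 0.02  ]
[[ 0.6841  0.4098]
 [ 0.6131 -0.1944]
 [ 0.4597 -0.1699]
 [ 0.5291  0.4194]]
side stapler 280 cen [263.5857 197.375 ] [0.5638 0.1014 0.072 ]
[[0.6279 0.0947]
 [0.4995 0.0765]
 [0.4954 0.1067]
 [0.6238 0.1242]]
side grip 26 cen [211.2308 183.4231] [ 0.5481 -0.0953  0.07  ]
[[ 0.5563 -0.1054]
 [ 0.5365 -0.1011]
 [ 0.5412 -0.0851]
 [ 0.5609 -0.0894]]
side rack 4439 cen [257.6465 205.9398] [0.584  0.0836 0.02  ]
[[ 0.6198 -0.1884]
 [ 0.4577 -0.181 ]
 [ 0.5351  0.4251]
 [ 0.6893  0.4008]]
tray [[ 0.5465 -0.3187  0.025 ]
 [ 0.5499 -0.4778  0.025 ]
 [ 0.3359 -0.4784  0.025 ]
 [ 0.3305 -0.3242  0.025 ]]
```

View pics/crops.png

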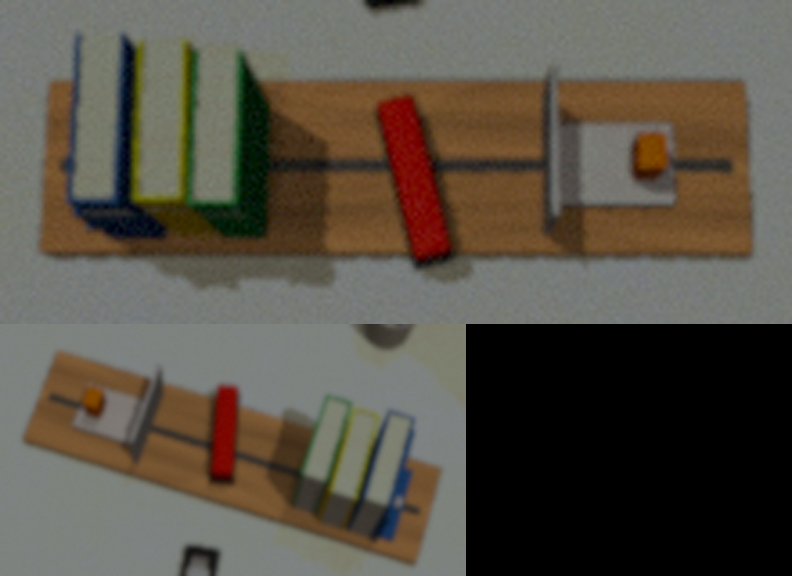

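The crops show the rack between corners (144,172), (337,172), (339,221) and (141,220). The stapler is at (245,199), the grip at (311,191), the books at x 150–203, and the tray at x 382–448. Moving above the stapler.

{"api": "move_arm", "payload": {"moves": [{"delta_pos": [0.5,-0.7,0.1],"yaw": 0.4,"grip": 85},{"delta_pos": [0.5,-0.7,0.1],"yaw": 0.4,"grip": 85},{"delta_pos": [0.5,-0.7,0.1],"yaw": 0.4,"grip": 85},{"delta_pos": [0.5,-0.7,0.1],"yaw": 0.4,"grip": 85},{"delta_pos": [0.5,-0.7,0.1],"yaw": 0.4,"grip": 85},{"delta_pos": [0.5,-0.7,0.1],"yaw": 0.4,"grip": 85},{"delta_pos": [0.5,-0.7,0.1],"yaw": 0.4,"grip": 85},{"delta_pos": [0.5,-0.7,0],"yaw": 0.4,"grip": 85},{"delta_pos": [0.5,-0.7,0],"yaw": 0.4,"grip": 85},{"delta_pos": [0.5,-0.7,0],"yaw": 0.4,"grip": 85},{"delta_pos": [0.5,-0.7,0],"yaw": 0.4,"grip": 85},{"delta_pos": [0.5,-0.7,0],"yaw": 0.2,"grip": 85}]}}

```text
time: 1.1
tcp_pos: [0.4535, 0.2234, 0.2591]
tool_rot: [-0.0, -0.061, 0.998, 0.0]
ft_force: [1.0, -0.2, 1.4]
grip_width: 0.0851
grip_force: 0.0
```

{"api": "move_arm", "payload": {"moves": [{"delta_pos": [0.5,-0.7,0],"yaw": 0,"grip": 85},{"delta_pos": [0.5,-0.7,0],"yaw": 0,"grip": 85},{"delta_pos": [0.5,-0.7,0],"yaw": 0,"grip": 85},{"delta_pos": [0.5,-0.7,0],"yaw": 0,"grip": 85},{"delta_pos": [0.2,0,0],"yaw": 0,"grip": 85},{"delta_pos": [0,0,0],"yaw": 0,"grip": 85},{"delta_pos": [0,0,0],"yaw": 0,"grip": 85}]}}

```text
time: 1.68
tcp_pos: [0.5406, 0.1131, 0.2588]
tool_rot: [-0.001, -0.059, 0.998, 0.0]
ft_force: [-1.0, -0.2, 0.3]
grip_width: 0.0849
grip_force: 0.0
```

```bash
cat >> h.py <<'E'
from scipy.spatial.transform import Rotation as R
def tool():
    s=telemetry.observe(); q=s["tool_rot"]; T=np.eye(4); T[:3,:3]=R.from_quat([*q[1:],q[0]]).as_matrix(); T[:3,3]=s["tcp_pos"]; return T,s
W=imaging.camera_model("wrist")
def wback(T,uv,z):
    uv=np.atleast_2d(uv).astype(float); d=(uv-W["mtx"][:2,2])/W["mtx"][0,0]; r=np.linalg.norm(d,axis=1,keepdims=True)
    ray=np.c_[d/r*np.sin(r),np.cos(r)]; C=T@W["mount"]; ray=ray@C[:3,:3].T; o=C[:3,3]; return o+ray*((z-o[2])/ray[:,2])[:,None]
E
python3 - <<'E'
from h import *
T,s=tool(); im=imaging.get_image("wrist")[:,:,::-1]; cv2.imwrite("pics/w1.png",im); np.save("T1.npy",T)
print(T,s["time"])
h,sa,v=[a.astype(int) for a in cv2.split(cv2.cvtColor(im.copy(),cv2.COLOR_BGR2HSV))]
for nm,mk,z in (("stap",((h<5)|(h>174))&(sa>150)&(v>60),0.072),("grip",(h>6)&(h<18)&(sa>200)&(v>110),0.08)):
    p=rect(mk); r=cv2.minAreaRect(p); print(nm,len(p),p.mean(0),r); print(wback(T,p.mean(0),z),wback(T,cv2.boxPoints(r),z))
E
```

```text
[[-0.993  -0.1181 -0.0014  0.5406]
 [-0.1181  0.993   0.0004  0.1131]
 [ 0.0013  0.0006 -1.      0.2588]
 [ 0.      0.      0.      1.    ]] 1.6833
stap 2916 [239.0202 173.5936] ((238.5, 174.5), (109.0, 27.0), 90.0)
[[0.5494 0.1014 0.072 ]] [[0.4898 0.0792 0.072 ]
 [0.4864 0.1089 0.072 ]
 [0.6178 0.1248 0.072 ]
 [0.6218 0.0916 0.072 ]]
grip 96 [ 87.0938 159.1354] ((86.75753021240234, 159.9628448486328), (27.68227195739746, 13.125940322875977), 67.7509765625)
[[ 0.5485 -0.0876  0.08  ]] [[ 0.5377 -0.1051  0.08  ]
 [ 0.5303 -0.0865  0.08  ]
 [ 0.5614 -0.0719  0.08  ]
 [ 0.5695 -0.0904  0.08  ]]
```

View pics/w1.png

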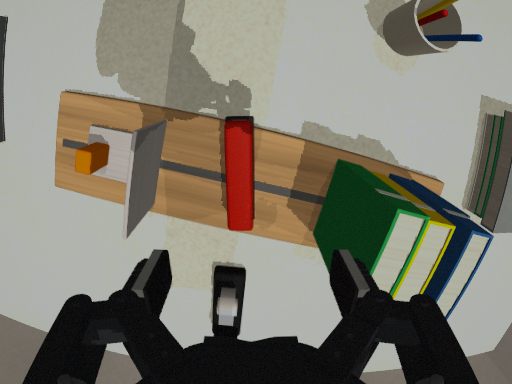

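The wrist view shows the stapler at (239,174), already aligned with the fingers. The grip is at (87,159) and the green book's face starts near column 320. Descending to grasp.

{"api": "move_arm", "payload": {"moves": [{"delta_pos": [0.3,-0.3,-0.5],"yaw": 0,"grip": 85},{"delta_pos": [0,0,-0.9],"yaw": 0,"grip": 85},{"delta_pos": [0,0,-0.9],"yaw": 0,"grip": 85},{"delta_pos": [0,0,-0.9],"yaw": 0,"grip": 85},{"delta_pos": [0,0,-0.8],"yaw": 0,"grip": 85},{"delta_pos": [0,0,-0.6],"yaw": 0,"grip": 85},{"delta_pos": [0,0,-0.4],"yaw": 0,"grip": 85},{"delta_pos": [0,0,-0.3],"yaw": 0,"grip": 85},{"delta_pos": [0,0,0],"yaw": 0,"grip": 85},{"delta_pos": [0,0,0],"yaw": 0,"grip": 85}]}}

```text
time: 2.57
tcp_pos: [0.5526, 0.1017, 0.0477]
tool_rot: [-0.0, -0.06, 0.998, 0.0]
ft_force: [-0.6, 1.7, 0.3]
grip_width: 0.0849
grip_force: 0.0
```

{"api": "move_arm", "payload": {"moves": [{"grip": 20,"delta_pos": [0,0,0],"yaw": 0},{"grip": 20,"delta_pos": [0,0,0],"yaw": 0},{"grip": 20,"delta_pos": [0,0,0],"yaw": 0},{"grip": 20,"delta_pos": [0,0,0],"yaw": 0},{"grip": 20,"delta_pos": [0,0,0],"yaw": 0},{"grip": 20,"delta_pos": [0,0,0],"yaw": 0},{"grip": 20,"delta_pos": [0,0,0],"yaw": 0},{"grip": 20,"delta_pos": [0,0,0],"yaw": 0}]}}

```text
time: 3.23
tcp_pos: [0.5536, 0.1011, 0.0482]
tool_rot: [0.001, -0.059, 0.998, 0.0]
ft_force: [-0.5, 0.7, 5.4]
grip_width: 0.0308
grip_force: 61.5
```

{"api": "move_arm", "payload": {"moves": [{"grip": 20,"delta_pos": [0,0,0.3],"yaw": 0},{"grip": 20,"delta_pos": [0,0,0.5],"yaw": 0},{"grip": 20,"delta_pos": [0,0,0.8],"yaw": 0},{"grip": 20,"delta_pos": [0,0,0.8],"yaw": 0},{"grip": 20,"delta_pos": [0,0,0.8],"yaw": 0},{"grip": 20,"delta_pos": [0,0,0.8],"yaw": 0},{"grip": 20,"delta_pos": [0,0,0.5],"yaw": 0},{"grip": 20,"delta_pos": [0,0,0],"yaw": 0}]}}

```text
time: 3.9
tcp_pos: [0.5547, 0.1008, 0.2331]
tool_rot: [0.003, -0.059, 0.998, -0.0]
ft_force: [0.1, -0.2, -1.2]
grip_width: 0.0312
grip_force: 60.6
```

```bash
python3 - <<'E'
from h import *
T,s=tool(); print(T[:3,3],s["ft_force"],s["grip_width"])
m=imaging.camera_model("top"); c=imaging.camera_model("side")
# tray corners: sub-pixel from dark rim
for n,mm,seed in (("top",m,(415,220)),("side",c,(142,150))):
    im=cv2.GaussianBlur(cv2.imread(f"pics/{n}0.png"),(3,3),0); g=cv2.cvtColor(im,cv2.COLOR_BGR2GRAY)
    roi=np.zeros(g.shape,np.uint8); roi[seed[1]-55:seed[1]+55,seed[0]-50:seed[0]+50]=1
    t,_=cv2.threshold(g[roi>0].reshape(-1,1),0,1,cv2.THRESH_OTSU)
    p=rect((g<t)&(roi>0)); r=cv2.minAreaRect(p); b=back(mm,cv2.boxPoints(r),0.025); print(n,len(p),t,r,b[:,:2],b.mean(0), back(mm,p.mean(0),.01))
E
```

```text
[0.5547 0.1008 0.2331] [ 0.1152 -0.165  -1.231 ] 0.03116909660088805
top 4125 93.0 ((414.5903015136719, 219.87442016601562), (77.04145050048828, 56.14744186401367), 77.98851776123047) [[ 0.5474 -0.3099]
 [ 0.5639 -0.484 ]
 [ 0.3331 -0.4841]
 [ 0.3186 -0.3164]] [ 0.4408 -0.3986  0.025 ] [[ 0.4388 -0.4035  0.01  ]]
side 2398 100.0 ((141.15562438964844, 149.54150390625), (43.48057174682617, 59.197994232177734), 14.931416511535645) [[ 0.5636 -0.4785]
 [ 0.32   -0.4914]
 [ 0.335  -0.3163]
 [ 0.576  -0.311 ]] [ 0.4487 -0.3993  0.025 ] [[ 0.4465 -0.4036  0.01  ]]
```

{"api": "move_arm", "payload": {"moves": [{"grip": 20,"delta_pos": [-0.1,-0.3,0],"yaw": 0},{"grip": 20,"delta_pos": [-0.1,-0.6,0],"yaw": 0},{"grip": 20,"delta_pos": [-0.2,-0.9,0],"yaw": -0.1},{"grip": 20,"delta_pos": [-0.2,-0.9,0],"yaw": -0.1},{"grip": 20,"delta_pos": [-0.2,-0.9,0],"yaw": -0.1},{"grip": 20,"delta_pos": [-0.2,-0.9,0],"yaw": -0.1},{"grip": 20,"delta_pos": [-0.2,-0.9,0],"yaw": -0.1},{"grip": 20,"delta_pos": [-0.2,-0.9,0],"yaw": -0.1},{"grip": 20,"delta_pos": [-0.2,-0.9,0],"yaw": -0.1},{"grip": 20,"delta_pos": [-0.2,-0.9,0],"yaw": -0.1},{"grip": 20,"delta_pos": [-0.2,-0.9,0],"yaw": -0.1},{"grip": 20,"delta_pos": [-0.2,-0.9,0],"yaw": 0}]}}

```text
time: 4.9
tcp_pos: [0.4629, -0.2965, 0.2256]
tool_rot: [-0.001, -0.012, 1.0, 0.001]
ft_force: [1.5, -0.8, -2.8]
grip_width: 0.0308
grip_force: 60.6
```

{"api": "move_arm", "payload": {"moves": [{"grip": 20,"delta_pos": [-0.2,-0.9,0],"yaw": 0},{"grip": 20,"delta_pos": [-0.2,-0.9,0],"yaw": 0},{"grip": 20,"delta_pos": [-0.2,-0.6,0],"yaw": 0},{"grip": 20,"delta_pos": [-0.1,-0.3,0],"yaw": 0},{"grip": 20,"delta_pos": [0,0,0],"yaw": 0},{"grip": 20,"delta_pos": [0,0,0],"yaw": 0}]}}

```text
time: 5.4
tcp_pos: [0.436, -0.4026, 0.226]
tool_rot: [-0.001, -0.012, 1.0, 0.001]
ft_force: [0.5, 1.6, -2.7]
grip_width: 0.031
grip_force: 60.5
```

```bash
python3 - <<'E'
from h import *
T,s=tool(); im=imaging.get_image("wrist")[:,:,::-1]; cv2.imwrite("pics/w2.png",im); np.save("T2.npy",T); print(T)
E
```

```text
[[-0.9997 -0.0235 -0.0014  0.436 ]
 [-0.0235  0.9997  0.0024 -0.4026]
 [ 0.0013  0.0024 -1.      0.226 ]
 [ 0.      0.      0.      1.    ]]
```

View pics/w2.png

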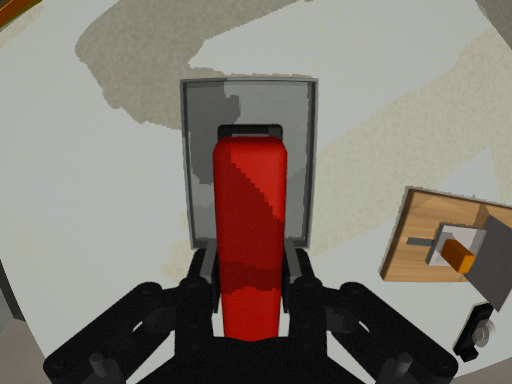

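The stapler is held level over the tray. The tray rim corners are at (181,80), (317,79), (310,247) and (191,248).

```bash
python3 - <<'E'
from h import *
T=np.load("T2.npy"); b=wback(T,[[181,80],[317,79],[310,247],[191,248]],0.025); print(b,b.mean(0))
E
```

```text
[[ 0.3361 -0.4839  0.025 ]
 [ 0.3314 -0.3275  0.025 ]
 [ 0.547  -0.3189  0.025 ]
 [ 0.552  -0.4789  0.025 ]] [ 0.4416 -0.4023  0.025 ]
```

{"api": "move_arm", "payload": {"moves": [{"grip": 20,"delta_pos": [0.1,0,-0.5],"yaw": 0},{"grip": 20,"delta_pos": [0,0,-0.9],"yaw": 0},{"grip": 20,"delta_pos": [0,0,-0.9],"yaw": 0},{"grip": 20,"delta_pos": [0,0,-0.9],"yaw": 0},{"grip": 20,"delta_pos": [0,0,-0.6],"yaw": 0},{"grip": 20,"delta_pos": [0,0,-0.4],"yaw": 0},{"grip": 20,"delta_pos": [0,0,-0.3],"yaw": 0},{"grip": 20,"delta_pos": [0,0,-0.1],"yaw": 0},{"grip": 20,"delta_pos": [0,0,0],"yaw": 0},{"grip": 20,"delta_pos": [0,0,0],"yaw": 0}]}}

```text
time: 6.28
tcp_pos: [0.4415, -0.4031, 0.0445]
tool_rot: [0.0, -0.013, 1.0, -0.001]
ft_force: [-0.6, -0.8, -1.5]
grip_width: 0.0307
grip_force: 60.5
```

{"api": "move_arm", "payload": {"moves": [{"grip": 20,"delta_pos": [0,0,-0.1],"yaw": 0},{"grip": 20,"delta_pos": [0,0,-0.1],"yaw": 0},{"grip": 20,"delta_pos": [0,0,-0.05],"yaw": 0},{"grip": 20,"delta_pos": [0,0,0],"yaw": 0},{"grip": 20,"delta_pos": [0,0,0],"yaw": 0}]}}

```text
time: 6.7
tcp_pos: [0.4409, -0.403, 0.0333]
tool_rot: [-0.0, -0.012, 1.0, 0.0]
ft_force: [-0.6, 0.2, -1.1]
grip_width: 0.0311
grip_force: 60.5
```

{"api": "move_arm", "payload": {"moves": [{"grip": 20,"delta_pos": [0,0,-0.05],"yaw": 0},{"grip": 20,"delta_pos": [0,0,0],"yaw": 0},{"grip": 20,"delta_pos": [0,0,0],"yaw": 0}]}}

```text
time: 6.95
tcp_pos: [0.4411, -0.4034, 0.0323]
tool_rot: [0.0, -0.012, 1.0, -0.0]
ft_force: [-2.1, 1.9, 6.4]
grip_width: 0.0305
grip_force: 61.4
```

{"api": "move_arm", "payload": {"moves": [{"grip": 85,"delta_pos": [0,0,0],"yaw": 0},{"grip": 85,"delta_pos": [0,0,0],"yaw": 0},{"grip": 85,"delta_pos": [0,0,0],"yaw": 0},{"grip": 85,"delta_pos": [0,0,0],"yaw": 0},{"grip": 85,"delta_pos": [0,0,0],"yaw": 0},{"grip": 85,"delta_pos": [0,0,0.2],"yaw": 0},{"grip": 85,"delta_pos": [0,0,0.6],"yaw": 0},{"grip": 85,"delta_pos": [0,0,0.9],"yaw": 0},{"grip": 85,"delta_pos": [0,0,0.9],"yaw": 0},{"grip": 85,"delta_pos": [0,0,0.9],"yaw": 0},{"grip": 85,"delta_pos": [0,0,0.9],"yaw": 0},{"grip": 85,"delta_pos": [0,0,0.6],"yaw": 0}]}}

```text
time: 7.95
tcp_pos: [0.4413, -0.4035, 0.2361]
tool_rot: [0.001, -0.012, 1.0, -0.002]
ft_force: [0.7, 0.4, 1.3]
grip_width: 0.0846
grip_force: 0.0
```

{"api": "move_arm", "payload": {"moves": [{"grip": 85,"delta_pos": [0.1,0.3,0],"yaw": 0},{"grip": 85,"delta_pos": [0.3,0.9,0],"yaw": -0.2},{"grip": 85,"delta_pos": [0.3,0.9,0],"yaw": -0.2},{"grip": 85,"delta_pos": [0.3,0.9,0],"yaw": -0.2},{"grip": 85,"delta_pos": [0.3,0.9,0],"yaw": -0.2},{"grip": 85,"delta_pos": [0.3,0.9,0],"yaw": -0.2},{"grip": 85,"delta_pos": [0.3,0.9,0],"yaw": -0.2},{"grip": 85,"delta_pos": [0.3,0.9,0],"yaw": -0.1},{"grip": 85,"delta_pos": [0.3,0.9,0],"yaw": 0},{"grip": 85,"delta_pos": [0.2,0.3,0],"yaw": 0},{"grip": 85,"delta_pos": [0,0,0],"yaw": 0},{"grip": 85,"delta_pos": [0,0,0],"yaw": 0}]}}

```text
time: 8.95
tcp_pos: [0.549, -0.0901, 0.2313]
tool_rot: [-0.0, 0.055, 0.999, -0.0]
ft_force: [-0.8, -0.0, -0.1]
grip_width: 0.0848
grip_force: 0.0
```

```bash
python3 - <<'E'
from h import *
T,s=tool(); im=imaging.get_image("wrist")[:,:,::-1].copy(); np.save("T3.npy",T); print(T,s["time"])
t=imaging.get_image("top")[150:270,130:460,::-1]
cv2.imwrite("pics/w3.png",np.vstack([im,cv2.resize(t,(512,186))]))
h,sa,v=[a.astype(int) for a in cv2.split(cv2.cvtColor(im,cv2.COLOR_BGR2HSV))]
p=rect((h>6)&(h<18)&(sa>200)&(v>60)); print(len(p),p.mean(0),p.min(0),p.max(0))
E
```

```text
[[-0.994   0.1092 -0.0001  0.549 ]
 [ 0.1092  0.994  -0.     -0.0901]
 [ 0.0001 -0.0001 -1.      0.2313]
 [ 0.      0.      0.      1.    ]] 8.95
694 [246.9611 174.0187] [237. 156.] [259. 192.]
```

View pics/w3.png

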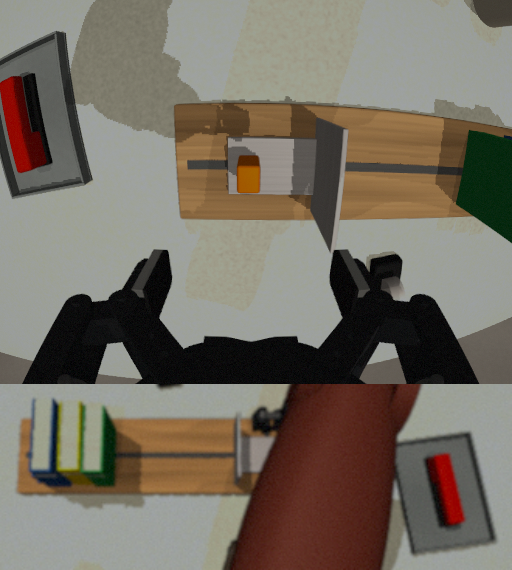

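```bash
python3 - <<'E'
from h import *
T=np.load("T3.npy")
for z in (.065,.075,.083): print(z,wback(T,[[248.5,179.5]],z))
# carriage/rack edges: rack near edge direction, plate
print("rack",wback(T,[[176,105],[181,218],[455,218],[455,117]],0.02))
print("carriage rear corners",wback(T,[[229,139],[229,193]],0.026), "track",wback(T,[[190,165],[455,171]],0.02))
b=wback(T,[[237,156],[258,156]],0.03); print("grip foot front",b)
print("green foot",wback(T,[[459,202]],.02))
E
```

```text
0.065 [[ 0.5572 -0.0926  0.065 ]]
0.075 [[ 0.5543 -0.0922  0.075 ]]
0.083 [[ 0.5519 -0.0919  0.083 ]]
rack [[ 0.4676 -0.1705  0.02  ]
 [ 0.6134 -0.1894  0.02  ]
 [ 0.6651  0.2208  0.02  ]
 [ 0.5079  0.2031  0.02  ]]
carriage rear corners [[ 0.5165 -0.1115  0.026 ]
 [ 0.5835 -0.1202  0.026 ]] track [[ 0.5437 -0.1645  0.02  ]
 [ 0.5874  0.2084  0.02  ]]
grip foot front [[ 0.5372 -0.1043  0.03  ]
 [ 0.54   -0.0796  0.03  ]]
green foot [[0.6384 0.2243 0.02  ]]
```

The grip's top face is centred near (248,179), with the plate at column ~330. The stapler is sitting in the tray at the left. Descending onto the grip.

{"api": "move_arm", "payload": {"moves": [{"grip": 85,"delta_pos": [0.1,-0.05,-0.5],"yaw": 0},{"grip": 85,"delta_pos": [0,0,-0.9],"yaw": 0},{"grip": 85,"delta_pos": [0,0,-0.9],"yaw": 0},{"grip": 85,"delta_pos": [0,0,-0.9],"yaw": 0},{"grip": 85,"delta_pos": [0,0,-0.6],"yaw": 0},{"grip": 85,"delta_pos": [0,0,-0.4],"yaw": 0},{"grip": 85,"delta_pos": [0,0,-0.3],"yaw": 0},{"grip": 85,"delta_pos": [0,0,-0.1],"yaw": 0},{"grip": 85,"delta_pos": [0,0,0],"yaw": 0},{"grip": 85,"delta_pos": [0,0,0],"yaw": 0}]}}

```text
time: 9.88
tcp_pos: [0.5535, -0.0937, 0.0485]
tool_rot: [0.001, 0.056, 0.998, -0.0]
ft_force: [0.8, 0.4, -0.1]
grip_width: 0.085
grip_force: 0.0
```

{"api": "move_arm", "payload": {"moves": [{"grip": 12,"delta_pos": [0,0,0],"yaw": 0},{"grip": 12,"delta_pos": [0,0,0],"yaw": 0},{"grip": 12,"delta_pos": [0,0,0],"yaw": 0},{"grip": 12,"delta_pos": [0,0,0],"yaw": 0},{"grip": 12,"delta_pos": [0,0,0],"yaw": 0},{"grip": 12,"delta_pos": [0,0,0],"yaw": 0},{"grip": 12,"delta_pos": [0,0,0],"yaw": 0},{"grip": 12,"delta_pos": [0,0,0],"yaw": 0},{"grip": 12,"delta_pos": [0,0,0],"yaw": 0}]}}

```text
time: 10.63
tcp_pos: [0.5532, -0.093, 0.0478]
tool_rot: [0.0, 0.056, 0.998, 0.0]
ft_force: [-1.4, 1.0, 6.3]
grip_width: 0.0234
grip_force: 59.0
```

{"api": "move_arm", "payload": {"moves": [{"grip": 12,"delta_pos": [0.02,0.2,0],"yaw": 0},{"grip": 12,"delta_pos": [0.05,0.4,0],"yaw": 0},{"grip": 12,"delta_pos": [0.06,0.5,0],"yaw": 0},{"grip": 12,"delta_pos": [0.06,0.5,0],"yaw": 0},{"grip": 12,"delta_pos": [0.06,0.5,0],"yaw": 0},{"grip": 12,"delta_pos": [0.05,0.4,0],"yaw": 0},{"grip": 12,"delta_pos": [0.02,0.2,0],"yaw": 0},{"grip": 12,"delta_pos": [0,0,0],"yaw": 0}]}}

```text
time: 11.3
tcp_pos: [0.5661, 0.0167, 0.0478]
tool_rot: [0.0, 0.055, 0.998, 0.0]
ft_force: [-1.3, 2.7, 5.6]
grip_width: 0.0235
grip_force: 59.6
```

{"api": "move_arm", "payload": {"moves": [{"grip": 12,"delta_pos": [0.02,0.2,0],"yaw": 0},{"grip": 12,"delta_pos": [0.04,0.4,0],"yaw": 0},{"grip": 12,"delta_pos": [0.06,0.5,0],"yaw": 0},{"grip": 12,"delta_pos": [0.06,0.5,0],"yaw": 0},{"grip": 12,"delta_pos": [0.04,0.4,0],"yaw": 0},{"grip": 12,"delta_pos": [0.02,0.2,0],"yaw": 0},{"grip": 12,"delta_pos": [0,0,0],"yaw": 0}]}}

```text
time: 11.88
tcp_pos: [0.5765, 0.1041, 0.0478]
tool_rot: [0.001, 0.055, 0.998, 0.0]
ft_force: [4.2, 1.7, 3.7]
grip_width: 0.0233
grip_force: 59.6
```

```bash
python3 - <<'E'
from h import *
T,s=tool(); np.save("T4.npy",T); print(T[:3,3],s["ft_force"])
im=imaging.get_image("wrist")[:,:,::-1]; t=imaging.get_image("top")[155:230,130:290,::-1]
sd=imaging.get_image("side")[165:265,225:365,::-1]
o=np.zeros((576,800,3),np.uint8); o[:288,:384]=cv2.resize(im,(384,288)); o[:225,390:790]=cv2.resize(t,(400,225)) if 0 else cv2.resize(t,(400,188+37))
o[290:570,:392]=cv2.resize(sd,(392,280)); cv2.imwrite("pics/c4.png",o)
E
```

```text
[0.5765 0.1041 0.0478] [4.1517 1.6827 3.7351]
```

View pics/c4.png

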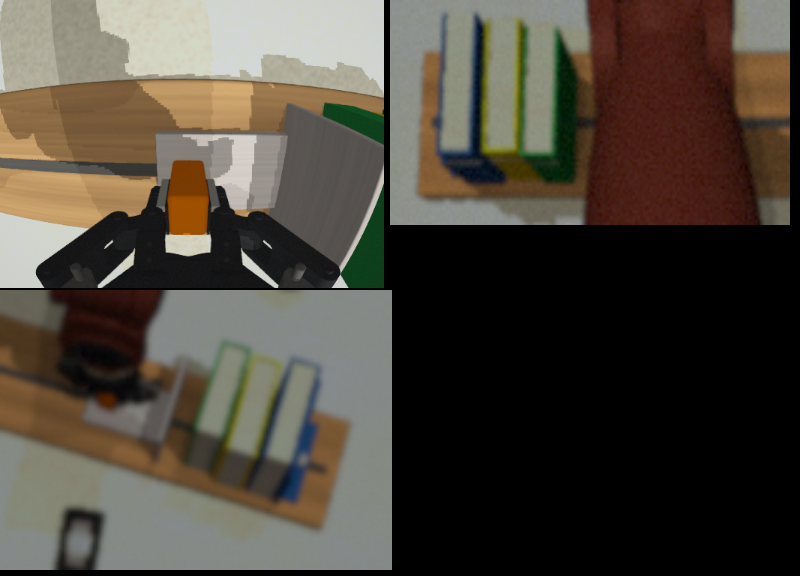

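The bookend plate is now about 30–40 mm short of the green book, with small gaps showing between the books. Continuing slowly.

{"api": "move_arm", "payload": {"moves": [{"grip": 12,"delta_pos": [0.02,0.1,0],"yaw": 0},{"grip": 12,"delta_pos": [0.02,0.15,0],"yaw": 0},{"grip": 12,"delta_pos": [0.02,0.15,0],"yaw": 0},{"grip": 12,"delta_pos": [0.02,0.15,0],"yaw": 0},{"grip": 12,"delta_pos": [0.02,0.1,0],"yaw": 0},{"grip": 12,"delta_pos": [0.01,0.1,0],"yaw": 0},{"grip": 12,"delta_pos": [0,0,0],"yaw": 0}]}}

```text
time: 12.62
tcp_pos: [0.5799, 0.133, 0.0478]
tool_rot: [0.0, 0.056, 0.998, 0.0]
ft_force: [-1.2, 2.2, 6.8]
grip_width: 0.0234
grip_force: 60.0
```

{"api": "move_arm", "payload": {"moves": [{"grip": 12,"delta_pos": [0.01,0.1,0],"yaw": 0},{"grip": 12,"delta_pos": [0.01,0.1,0],"yaw": 0},{"grip": 12,"delta_pos": [0.01,0.1,0],"yaw": 0},{"grip": 12,"delta_pos": [0.01,0.1,0],"yaw": 0},{"grip": 12,"delta_pos": [0,0,0],"yaw": 0}]}}

```text
time: 13.03
tcp_pos: [0.5817, 0.148, 0.0478]
tool_rot: [0.0, 0.056, 0.998, -0.001]
ft_force: [0.5, -3.6, 5.5]
grip_width: 0.0233
grip_force: 60.0
```

```bash
python3 - <<'E'
from h import *
T,s=tool(); print(T[:3,3],s["ft_force"])
t=imaging.get_image("top")[155:230,130:290,::-1]
sd=imaging.get_image("side")[165:265,225:365,::-1]
o=np.zeros((560,660,3),np.uint8); o[:310,:660]=cv2.resize(t,(660,310),interpolation=2)
o[312:560,:347]=cv2.resize(sd,(347,248),interpolation=2); cv2.imwrite("pics/c5.png",o)
E
```

```text
[0.5817 0.148  0.0478] [ 0.5185 -3.5739  5.4728]
```

View pics/c5.png

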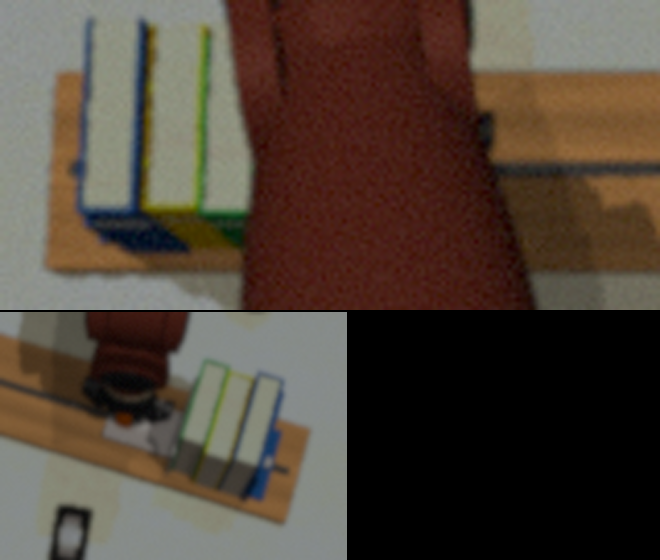

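The books have closed up to each other, and the force has started to rise. Nudging until it stops firmly.

{"api": "move_arm", "payload": {"moves": [{"grip": 12,"delta_pos": [0,0.05,0],"yaw": 0},{"grip": 12,"delta_pos": [0.01,0.05,0],"yaw": 0},{"grip": 12,"delta_pos": [0,0,0],"yaw": 0}]}}

```text
time: 13.38
tcp_pos: [0.582, 0.1511, 0.0478]
tool_rot: [0.0, 0.056, 0.998, -0.001]
ft_force: [-0.8, -8.2, 7.8]
grip_width: 0.0235
grip_force: 60.1
```

{"api": "move_arm", "payload": {"moves": [{"grip": 12,"delta_pos": [0,0.05,0],"yaw": 0},{"grip": 12,"delta_pos": [0.01,0.05,0],"yaw": 0},{"grip": 12,"delta_pos": [0,0,0],"yaw": 0}]}}

```text
time: 13.63
tcp_pos: [0.5822, 0.1526, 0.0478]
tool_rot: [-0.0, 0.057, 0.998, -0.004]
ft_force: [-3.9, -23.8, 10.4]
grip_width: 0.0233
grip_force: 60.9
```

{"api": "move_arm", "payload": {"moves": [{"grip": 85,"delta_pos": [0,0,0],"yaw": 0},{"grip": 85,"delta_pos": [0,0,0],"yaw": 0},{"grip": 85,"delta_pos": [0,0,0],"yaw": 0},{"grip": 85,"delta_pos": [0,0,0],"yaw": 0},{"grip": 85,"delta_pos": [0,0,0],"yaw": 0},{"grip": 85,"delta_pos": [0,0,0],"yaw": 0},{"grip": 85,"delta_pos": [0,0,0.3],"yaw": 0},{"grip": 85,"delta_pos": [0,0,0.7],"yaw": 0},{"grip": 85,"delta_pos": [0,0,0.9],"yaw": 0},{"grip": 85,"delta_pos": [0,0,0.9],"yaw": 0},{"grip": 85,"delta_pos": [0,0,0.9],"yaw": 0},{"grip": 85,"delta_pos": [0,0,0.9],"yaw": 0}]}}

```text
time: 14.63
tcp_pos: [0.5818, 0.1571, 0.2343]
tool_rot: [0.0, 0.056, 0.998, 0.0]
ft_force: [0.7, -0.8, -0.7]
grip_width: 0.0848
grip_force: 0.0
```

{"api": "move_arm", "payload": {"moves": [{"grip": 85,"delta_pos": [0,-0.5,0.5],"yaw": 0},{"grip": 85,"delta_pos": [-0.1,-0.9,0.2],"yaw": 0},{"grip": 85,"delta_pos": [-0.1,-0.9,0],"yaw": 0},{"grip": 85,"delta_pos": [-0.3,-0.9,0],"yaw": 0},{"grip": 85,"delta_pos": [-0.3,-0.9,0],"yaw": 0},{"grip": 85,"delta_pos": [-0.3,-0.5,0],"yaw": 0},{"grip": 85,"delta_pos": [0,0,0],"yaw": 0},{"grip": 85,"delta_pos": [0,0,0],"yaw": 0}]}}

```text
time: 15.3
tcp_pos: [0.5379, -0.0279, 0.2604]
tool_rot: [0.001, 0.057, 0.998, 0.0]
ft_force: [0.1, 0.1, 1.0]
grip_width: 0.0847
grip_force: 0.0
```

```bash
python3 - <<'E'
from h import *
T,s=tool(); print(T[:3,3],s["time"]); np.save("T6.npy",T)
t=imaging.get_image("top")[:,:,::-1]; sd=imaging.get_image("side")[:,:,::-1]; w=imaging.get_image("wrist")[:,:,::-1]
cv2.imwrite("pics/t6.png",t);cv2.imwrite("pics/s6.png",sd);cv2.imwrite("pics/w6.png",w)
o=np.zeros((600,800,3),np.uint8); o[:250,:400]=cv2.resize(t[155:230,130:250],(400,250),interpolation=2)
o[:286,400:800]=cv2.resize(sd[165:265,225:365],(400,286),interpolation=2)
o[290:590,:400]=cv2.resize(w,(400,300)); o[290:590,400:620]=cv2.resize(t[170:270,375:455],(220,300),interpolation=2)
o[290:590,620:800]=cv2.resize(sd[110:190,105:175],(180,300),interpolation=2)
cv2.imwrite("pics/c6.png",o)
E
```

```text
[ 0.5379 -0.0279  0.2604] 15.3
```

View pics/c6.png

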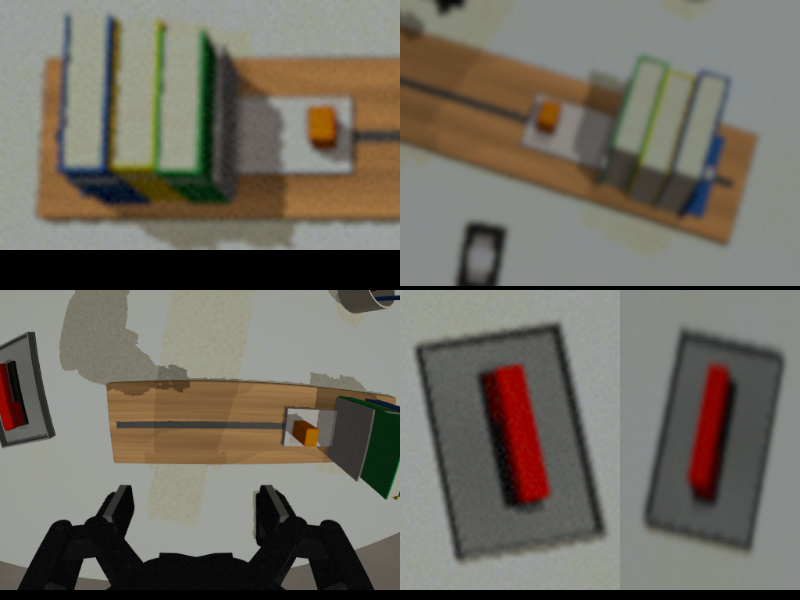

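{"api": "move_arm", "payload": {"moves": [{"grip": 85,"delta_pos": [-0.1,-0.5,0],"yaw": 0},{"grip": 85,"delta_pos": [-0.1,-0.9,0],"yaw": 0},{"grip": 85,"delta_pos": [-0.1,-0.9,0],"yaw": 0},{"grip": 85,"delta_pos": [-0.1,-0.9,0],"yaw": 0},{"grip": 85,"delta_pos": [-0.1,-0.9,0],"yaw": 0},{"grip": 85,"delta_pos": [0,-0.9,0],"yaw": 0},{"grip": 85,"delta_pos": [0,-0.9,0],"yaw": 0},{"grip": 85,"delta_pos": [0,-0.6,0],"yaw": 0},{"grip": 85,"delta_pos": [0,0,0],"yaw": 0},{"grip": 85,"delta_pos": [0,0,0],"yaw": 0}]}}

```text
time: 16.28
tcp_pos: [0.5185, -0.2872, 0.2588]
tool_rot: [-0.0, 0.056, 0.998, 0.0]
ft_force: [0.0, -0.1, 0.4]
grip_width: 0.0846
grip_force: 0.0
```

```bash
python3 - <<'E'
from h import *
T,s=tool(); print(T[:3,3])
w=imaging.get_image("wrist")[:,:,::-1].copy(); sd=imaging.get_image("side")[:,:,::-1]
h,sa,v=[a.astype(int) for a in cv2.split(cv2.cvtColor(w,cv2.COLOR_BGR2HSV))]
p=rect(((h<5)|(h>174))&(sa>150)&(v>40)); r=cv2.minAreaRect(p); b=wback(T,cv2.boxPoints(r),.056); print(r,b,np.linalg.norm(b-np.roll(b,1,0),axis=1))
o=np.zeros((600,800,3),np.uint8); o[:336,:448]=cv2.resize(w,(448,336)); o[:336,450:800]=cv2.resize(sd[175:245,290:360],(350,336),interpolation=2); cv2.imwrite("pics/c7.png",o[:340])
E
```

```text
[ 0.5185 -0.2872  0.2588]
((151.54214477539062, 115.18257141113281), (108.08246612548828, 31.555286407470703), 77.00537872314453) [[ 0.3774 -0.4235  0.056 ]
 [ 0.3774 -0.3833  0.056 ]
 [ 0.5084 -0.3728  0.056 ]
 [ 0.5122 -0.4143  0.056 ]] [0.1351 0.0402 0.1314 0.0417]
```

View pics/c7.png

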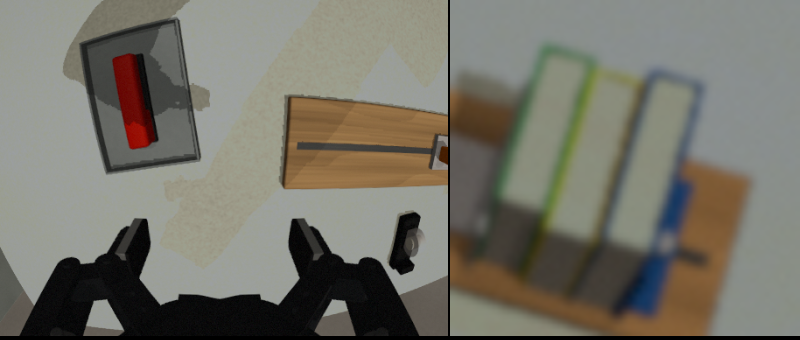

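The red blob measures 40 mm wide (top plus visible side), so the stapler is upright and centred in the tray. The books stand close together against the blue plate. Handing in.

```bash
python3 -c "
from plant import bot
print(bot.finish_job())"
```

```text
the job is handed in; nothing more can be done
None
```

The job is handed in at about 16 s: the stapler is on its base in the grey tray, and the three books stand closed up against the blue end plate. I judged the last gap by the push force rising to 24 N, because book 1 hid the end plate's face from the cameras.

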